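From the mitre box to the drilling cradle

ROBOT

A 6-joint arm with a two-finger parallel gripper is mounted at the origin on the work surface. World frame = base frame: x ahead of the robot, y to its left, z up, the work surface at z = 0. Lengths are in m, angles in rad, forces in N, time in s.
With the tool pointing down it reaches from about 0.425 to 0.95 m from the base axis. Payload 3.5 kg.
Tool frame: the origin (TCP) lies midway between the tips of the shut fingers; the grasp point (between the pads) lies ctrl.grasp_offset behind it (ctrl.grasp_offset is the distance from the TCP to the grasp point, in m); x points along the fingers, y is the direction in which the jaws open and shut, and the axes are right-handed (so a half turn about x gives the same grasp; the last joint's range is limited). The gripper opens to 85 mm and grips with 20 to 120 N. Pads are 22 mm wide; open, the fingers measure 114 mm over their backs; the gripper's body (76 mm by 85 mm) begins 54 mm behind the grasp point. The pads swing forward as they close: fully open they stand 13 mm farther back than shut.
Start: joints at [1.091, 0.286, 1.577, -0, 1.279, -0.15], TCP at [0.219, 0.639, 0.231] pointing down, gripper open.
Joint ranges: [-2.77, 2.77], [-0.9, 2.22], [0.21, 2.48], [-1.53, 4.67], [0.24, 2.81], [-2.84, 2.84]. Speed limits (rad/s): [2.79, 2.79, 3.14, 3.14, 3.14, 3.14].

INTERFACE

Orientations are given as a unit quaternion [x, y, z, w].
In Python, from plant import readout, read_camera, sign_off, ctrl gives the robot as it stands.
- The arm moves only by the tool drive_tool, never from a script. Its argument "steps" is a list of rows, each a list of 5 numbers: the shift along the tool's x, y, z in cm, then the turn about the tool's x in degrees, then the opening, from 0 (shut) to 1 (fully open). A call has 1 to 10 rows; each row shifts and turns the commanded pose from where the row before left it, along the tool's axes as they then stand; what a row does not reach is not made up. A row lasts 1/10 s, in which the tool goes at most 50 mm and 8.59 degrees, less where a joint would pass 70% of its speed; a pose out of reach is approached as far as the arm can. A call is refused whole if a number of a shift passes 5 or a number of a turn 8.59, either way. A call with a gripper value outside its range is refused whole. The fingers move at their own pace and stop on an object; "force" is the grip in N (left out, the last holds). Time passes only in rows, so rows that do not move let the fingers close. It gives the time, the measured TCP pose, the force and the opening at its end, in the units of the state.
- readout.get_state(): the state, without advancing time (a new reading comes with each control period).
- read_camera(name): name is "scene" or "top" or "wrist"; returns a dict with "frame" (480x640x3 uint8, red, green, blue), "vertical_fov" (degrees; the focal length in pixels is half the picture's height over the tangent of half this angle, whatever the lens; pixels are square), "cx", "cy" (the principal point, pixels), "k1" (the pictures are not rectified: a ray, as slopes to the right and down, at radius r is drawn at 1 + k1 r^2 times it, then the intrinsics apply), "eye" and "orientation" of the camera in the world. Camera axes: x right, y up, looking along -z (the intrinsics and any distortion apply to the point x, -y, -z); pixel columns grow to the right and rows downward; lengths in m; the calibration is good to about 2 mm. A picture is of the moment at which its call begins. There is no depth.
- sign_off(): hands the job in, once; it reports no verdict.
The state is a dict: "time": time; "qpos": joint angles; "dq": joint speeds; "joint_efforts": joint torques, N m; "eef_pos": TCP position; "tcp_rot": TCP orientation; "contact_force": force on the tool from outside, world axes, zero at the start; "wrist_torque": the same for the moment, N m; "opening": opening from 0.0 (shut) to 1.0 (fully open).
Only numpy, scipy, OpenCV 4.12 (cv2) and the standard library are available. Lean on these libraries where they do the work, as an engineer would, in place of code of your own. Each camera call takes 0.05 s, during which the arm holds its last target. There are 200 camera calls.

TASK

The rail with the freshly sawn tenon still lies in the mitre box, tenon end inside. Lift it out by its plain end, lay it flat on the black rubber mat and let go, then take it by the tenon half and lower it into the drilling cradle, plain end inside and no more than a couple of centimetres from the end stop, tenon sticking out of the open end, lying flat on the cradle's floor.

Things in the scene. Friction and masses are not known exactly. Their poses are not given: they have to be found in the camera images.
- rail: Loose pale wooden rail, 0.14 kg, 220 mm long, 40 wide, 30 tall. Origin: mid-length, mid-width, underside; z up, y along it to the tenon. Full section y -110..+60 mm; then a tenon 28 wide, 18 tall (6 mm above the underside) to y +110. Centre of mass near y -13. It starts on the mitre box floor, 70-80 mm of plain end out of the box's -y end. A like piece without tenon farther off is not wanted.
- mitre_box: Fixed brown wooden trough with saw cuts in its sides, open at the top and both ends: 240 mm long (its y), 80 wide, floor 15 thick, two side walls 12 thick rising to 50 mm above the bench, 56 mm clear between them (no room for fingers beside the rail). Origin: centre of the underside; z up.
- mat: Fixed black rubber mat on the bench in front of the robot, 120 mm (its x) by 300 mm (its y), 3 mm thick, free for setting the rail down. Origin: centre of the underside; z up.
- cradle: Fixed plywood trough, 150 mm long (its y), 80 wide, floor 15 thick, side walls 12 thick rising to 50 mm above the bench, 56 mm clear between them (no room for fingers beside the rail). Open at the top and at y +75 mm; shut at the -y end by an end stop as high as the walls, inner face at y -60, so a rail touching it has its origin at y +50. Origin: centre of the underside; z up.
Mind the look-alikes: they are no part of the job. What is shaped like the rail but turquoise is not meant.

How it is judged:
On the way:
1. the rail lies flat on the rubber mat, let go (z of rail in the frame of mat below 0.009 m and x of rail in the frame of mat between -0.06 and 0.06 m and y of rail in the frame of mat between -0.12 and 0.12 m and angle between rail's own z axis and vertical below 0.08 rad and contact force between the fingers and rail below 0.1 N), for 0.2 s.
At the end, for the whole second after the job is handed in: The rail lies flat (within 5 degrees) and at rest on the cradle's floor, between its walls and along it (within 10 degrees), its plain end inside and within 22 mm of the end stop, the tenon outside the open end (z of rail in the frame of cradle between 0.01 and 0.021 m and x of rail in the frame of cradle between -0.015 and 0.015 m and y of rail in the frame of cradle between 0.045 and 0.072 m and y of cradle in the frame of rail below 0 m and angle between the y axis of rail and the y axis of cradle, either way round below 0.17 rad and angle between rail's own z axis and vertical below 0.08 rad and linear speed of rail below 0.01 m/s); the robot touches nothing.
It also fails if it takes over 54 s, if anything falls off the work surface, if the arm or the gripper's body presses on something with over 40 N, if the wrist force passes 120 N, or if a joint passes its speed limit or range.

## Working session

There is one attempt and no reset: what is moved stays moved. The work goes in short steps, Python scripts to look and compute and a tool call to move; the robot and the scene stay as the last step left them, time stands still between calls to the robot, and variables do not carry over. Pictures are saved under pics/ and viewed, about 8 in all and at most 12, crops included, and the job is handed in when it is done.

Besides the shell and the picture viewer there is one more tool, called by a JSON object that holds its "fn" and its "kwargs". drive_tool: Moves the arm, as the interface text tells. Its arguments: {"type":"object","properties":{"steps":{"type":"array","items":{"type":"array","items":{"type":"number"}}},"force":{"type":"number"}},"required":["steps"]}

```bash
ls; mkdir -p pics
cat > h.py <<'E'
import numpy as np, cv2
from scipy.spatial.transform import Rotation as R
from plant import readout, read_camera, sign_off, ctrl
def K(c):
    f=240/np.tan(np.radians(c["vertical_fov"])/2)
    return np.array([[f,0,c["cx"]],[0,f,c["cy"]],[0,0,1.]]),np.array([c["k1"],0,0,0,0.])
def plane(c,uv,z):
    k,d=K(c); uv=np.array(uv,float).reshape(-1,1,2)
    n=cv2.undistortPoints(uv,k,d)[:,0]
    r=R.from_quat(c["orientation"]).apply(np.c_[n[:,0],-n[:,1],-np.ones(len(n))])
    e=np.array(c["eye"]); z=np.broadcast_to(z,len(n))
    return e+r*((z-e[2])/r[:,2])[:,None]
def proj(c,p):
    k,d=K(c); q=R.from_quat(c["orientation"]).inv().apply(np.atleast_2d(p)-np.array(c["eye"]))
    return cv2.projectPoints(q*[1,-1,-1],np.zeros(3),np.zeros(3),k,d)[0][:,0]
def snap(name,fn):
    c=read_camera(name); cv2.imwrite("pics/"+fn,c["frame"][:,:,::-1]); np.save("pics/"+fn+".npy",c,allow_pickle=True); return c
def load(fn): return np.load("pics/"+fn+".npy",allow_pickle=True).item()
E
python3 - <<'E'
from h import *
for n in("top","scene"):
    c=snap(n,n+"1.png"); print(n,c["eye"],c["orientation"],c["k1"],c["vertical_fov"])
s=readout.get_state(); print(s, ctrl.grasp_offset)
E
```

```text
pics
top [0.3359409  0.0050522  0.83717237] [ 0.05849012 -0.07280276 -0.69753308  0.71044089] -0.10383607220373883 53.902339800512074
scene [ 1.15074496 -0.23888059  0.49618689] [0.40042597 0.28989771 0.51434823 0.70075977] -0.018229406228876456 51.61346580842666
{'time': 0.1, 'qpos': array([ 1.09098402e+00,  2.87108009e-01,  1.57803114e+00, -1.75658242e-05,
        1.27862968e+00, -1.49986161e-01]), 'dq': array([-7.40253256e-05, -1.21052028e-03, -4.35791141e-03,  1.59268572e-03,
        1.06440023e-03, -3.79287598e-04]), 'joint_efforts': array([ 4.53273078e-04, -4.07294512e+01, -2.93700814e+01, -1.53066458e-04,
        3.46516434e-03, -5.12398145e-06]), 'eef_pos': array([0.21830437, 0.63808818, 0.2300646 ]), 'tcp_rot': array([ 0.11534806,  0.69774573, -0.11681487,  0.69728044]), 'contact_force': array([ 0.38561088, -0.87278231, -0.22897995]), 'wrist_torque': array([-0.0282281 , -0.07310831, -0.01038393]), 'opening': 0.9982791157580879} 0.0187
```

View pics/top1.png

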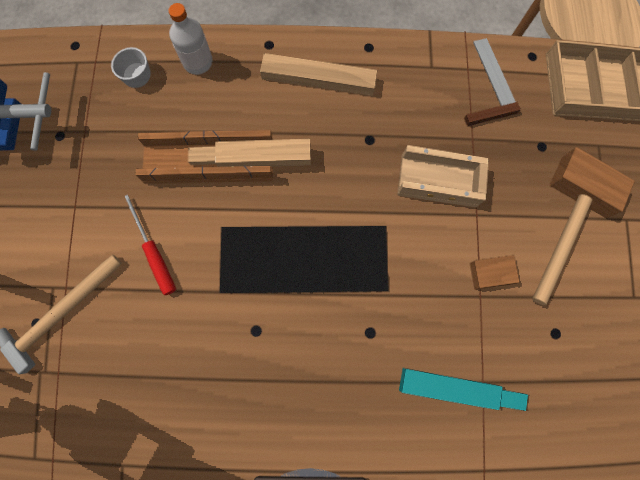

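View pics/scene1.png

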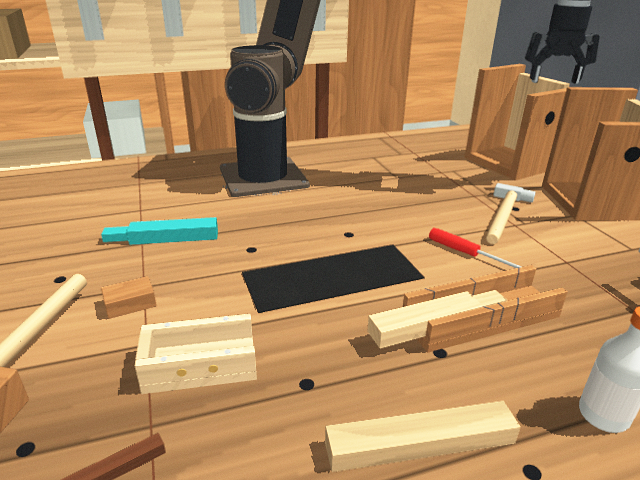

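The top view shows the rail at about (188–310, 152) with its tenon to the left (+y), the box at (137–271, 132–180), the mat at (220–388, 227–293) and the cradle at (400–488, 147–205). I'll zoom in on the cradle and box to find the open end and the corners.

Run:
```python
from h import *
a=cv2.imread("pics/top1.png");b=cv2.imread("pics/scene1.png")
A=cv2.resize(a[135:215,390:500],(400,291),interpolation=cv2.INTER_CUBIC)
B=cv2.resize(b[300:400,125:265],(400,286),interpolation=cv2.INTER_CUBIC)
C=cv2.resize(a[120:190,130:320],(800,295),interpolation=cv2.INTER_CUBIC)
o=np.zeros((600,800,3),np.uint8);o[:291,:400]=A;o[:286,400:]=B;o[300:595]=C
cv2.imwrite("pics/crop1.png",o)
```

```text
(no output)
```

View pics/crop1.png

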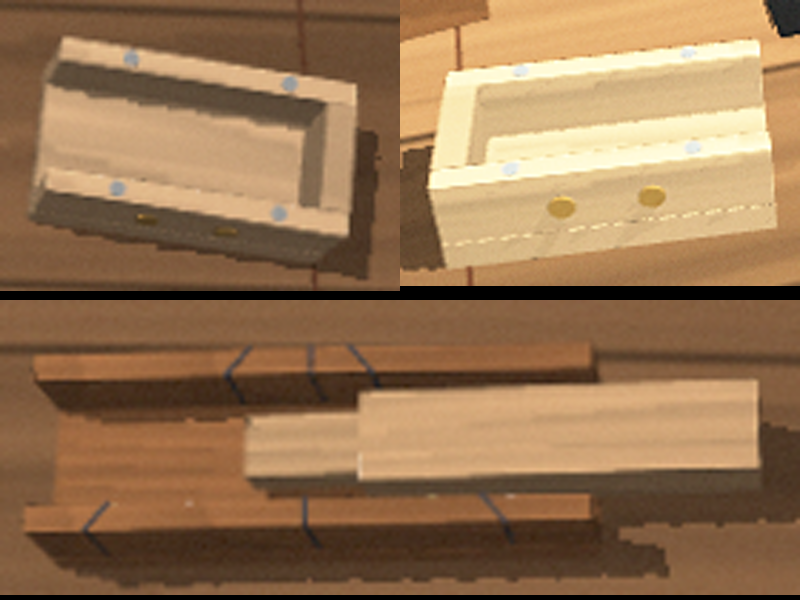

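The cradle's end stop is on the right (-y) and it opens to +y. The rail's tenon also points to +y, so no flip is needed. Next I'll convert the corners to world positions.

Run:
```python
from h import *
c=load("top1.png"); np.set_printoptions(precision=4,suppress=True)
cr=np.array([(62,38),(357,85),(350,238),(45,195)])/3.636+[390,135]
ra=np.array([(358,393),(758,380),(760,468),(358,480)])-[0,300]; ra=ra/4.2105+[130,120]
mb=(np.array([(35,355),(592,345),(592,520),(25,530)])-[0,300])/4.2105+[130,120]
m=cv2.minAreaRect(np.argwhere(c["frame"][200:310,200:400].max(2)<45)[:,::-1].astype(np.float32)+[200,200])
for n,p,z in(("cradle",cr,.05),("rail",ra,.045),("mbox",mb,.05),("mat",cv2.boxPoints(m),.003)):
    P=plane(c,p,z); print(n,P[:,:2].tolist() if 0 else P[:,:2],"mean",P.mean(0)[:2],"sides",np.linalg.norm(np.diff(P,axis=0),axis=1))
P=plane(c,ra,.045);d=(P[0]+P[3]-P[1]-P[2]);d/=np.linalg.norm(d);print("rail yaw of y",np.degrees(np.arctan2(d[1],d[0])))
e=(P[1]+P[2])/2;print("plain end",e,"origin",e+.11*d)
Q=plane(c,cr,.05);d=(Q[0]+Q[3]-Q[1]-Q[2]);d/=np.linalg.norm(d);print("cradle yaw",np.degrees(np.arctan2(d[1],d[0])),"rail target",Q.mean(0)+.058*d)
r=R.from_quat(readout.get_state()["tcp_rot"]).as_matrix();print(r)
```

```text
Traceback (most recent call last):
cv2.error: OpenCV(4.12.0) /io/opencv/modules/imgproc/src/convhull.cpp:143: error: (-215:Assertion failed) total >= 0 && (depth == CV_32F || depth == CV_32S) in function 'convexHull'
```

```bash
cat > m.py <<'E'
from h import *
c=load("top1.png"); np.set_printoptions(precision=4,suppress=True)
cr=np.array([(62,38),(357,85),(350,238),(45,195)])/3.636+[390,135]
ra=np.array([(358,393),(758,380),(760,468),(358,480)])-[0,300]; ra=ra/4.2105+[130,120]
mb=(np.array([(35,355),(592,345),(592,520),(25,530)])-[0,300])/4.2105+[130,120]
m=cv2.minAreaRect(np.float32(np.argwhere(c["frame"][200:310,200:400].max(2)<45)[:,::-1]+200))
for n,p,z in(("cradle",cr,.05),("rail",ra,.045),("mbox",mb,.05),("mat",cv2.boxPoints(m),.003)):
    P=plane(c,p,z); print(n,P[:,:2].tolist() if 0 else P[:,:2],"mean",P.mean(0)[:2],"sides",np.linalg.norm(np.diff(P,axis=0),axis=1))
P=plane(c,ra,.045);d=(P[0]+P[3]-P[1]-P[2]);d/=np.linalg.norm(d);print("rail yaw of y",np.degrees(np.arctan2(d[1],d[0])))
e=(P[1]+P[2])/2;print("plain end",e,"origin",e+.11*d)
Q=plane(c,cr,.05);d=(Q[0]+Q[3]-Q[1]-Q[2]);d/=np.linalg.norm(d);print("cradle yaw",np.degrees(np.arctan2(d[1],d[0])),"rail target",Q.mean(0)+.058*d)
r=R.from_quat(readout.get_state()["tcp_rot"]).as_matrix();print(r)
E
python3 m.py
```

```text
cradle [[ 0.6708 -0.16  ]
 [ 0.6516 -0.3081]
 [ 0.5723 -0.2997]
 [ 0.5896 -0.1498]] mean [ 0.6211 -0.2294] sides [0.1493 0.0797 0.1509]
rail [[0.671  0.1841]
 [0.6802 0.0139]
 [0.6405 0.0122]
 [0.6318 0.1814]] mean [0.6559 0.0979] sides [0.1704 0.0398 0.1695]
mbox [[0.685  0.324 ]
 [0.6925 0.0847]
 [0.6141 0.0815]
 [0.606  0.32  ]] mean [0.6494 0.2026] sides [0.2395 0.0785 0.2387]
mat [[ 0.5246  0.1749]
 [ 0.5334 -0.1287]
 [ 0.4139 -0.1286]
 [ 0.406   0.1674]] mean [0.4695 0.0212] sides [0.3037 0.1195 0.2962]
rail yaw of y 93.02116586462893
plain end [0.6603 0.013  0.045 ] origin [0.6545 0.1229 0.045 ]
cradle yaw 83.00595156240018 rail target [ 0.6282 -0.1719  0.05  ]
[[-0.001   0.3239  0.9461]
 [-0.0019  0.9461 -0.3239]
 [-1.     -0.0022 -0.0003]]
```

{"fn": "drive_tool", "kwargs": {"steps": [[0,0,0,8.5,1],[0,0,0,8.5,1],[0,0,0,8.5,1],[0,0,0,8.5,1],[0,0,0,8.5,1],[0,0,0,8.5,1],[0,0,0,8.5,1],[0,0,0,8.5,1],[0,0,0,0,1],[0,0,0,0,1]], "force": 80}}

```text
time: 1.1
eef_pos: [0.2185, 0.6384, 0.2308]
tcp_rot: [0.485, 0.514, -0.486, 0.514]
contact_force: [1.4, -0.2, -0.3]
opening: 0.998
```

```bash
cat > go.py <<'E'
# go.py x y z jawyaw : shifts in tool cm and turn in deg
import sys
from h import *
def go(x,y,z,yaw):
    s=readout.get_state(); r=R.from_quat(s["tcp_rot"]); M=r.as_matrix()
    print("tcp",s["eef_pos"].round(4),"jaw yaw",np.degrees(np.arctan2(M[1,1],M[0,1])).round(2),"tilt",np.degrees(np.arccos(-M[2,0])).round(2),"open",round(s["opening"],3),"t",s["time"],"F",s["contact_force"].round(1),"q",s["qpos"].round(2))
    print("shift cm",(r.inv().apply(np.array([x,y,z])-s["eef_pos"])*100).round(2),"turn",(np.degrees(np.arctan2(M[1,1],M[0,1]))-yaw).round(2))
if __name__=="__main__": go(*map(float,sys.argv[1:5]))
E
python3 go.py .6585 .048 .15 3
```

```text
tcp [0.2185 0.6384 0.2308] jaw yaw 3.28 tilt 0.05 open 0.998 t 1.1 F [ 1.4 -0.2 -0.3] q [ 1.09  0.29  1.58 -0.    1.28  1.03]
shift cm [ 8.11 40.55 61.46] turn 0.28
```

{"fn": "drive_tool", "kwargs": {"steps": [[0,2.4,3.6,0,1],[0,2.4,3.6,0,1],[0,2.4,3.6,0,1],[0,2.4,3.6,0,1],[0,2.4,3.6,0,1],[0,2.4,3.6,0,1],[0,2.4,3.6,0,1],[0,2.4,3.6,0,1],[0,2.4,3.6,0,1],[0,2.4,3.6,0,1]]}}

```text
time: 2.1
eef_pos: [0.4784, 0.2906, 0.2314]
tcp_rot: [0.486, 0.514, -0.485, 0.514]
contact_force: [0.1, 0.7, -0.4]
opening: 1.001
```

{"fn": "drive_tool", "kwargs": {"steps": [[1,2.4,3.6,0,1],[1,2.4,3.6,0,1],[1,2.4,3.6,0,1],[1,2.4,3.6,0,1],[1,2.4,3.6,0,1],[1,2.4,3.6,0,1],[1,2.2,3.9,0,1],[0,0,0,0,1],[0,0,0,0,1]]}}

```text
time: 3.0
eef_pos: [0.6572, 0.0456, 0.1605]
tcp_rot: [0.486, 0.514, -0.487, 0.513]
contact_force: [-0.5, -0.2, 0.1]
opening: 1.003
```

```bash
python3 go.py .6585 .048 .015 3; python3 -c "
from h import *
snap('wrist','w1.png')"
```

```text
tcp [0.6572 0.0456 0.1605] jaw yaw 3.08 tilt 0.1 open 1.003 t 3.0 F [-0.5 -0.2  0.1] q [-0.08  0.31  1.68  0.    1.15 -0.14]
shift cm [14.55  0.17 -0.22] turn 0.08
```

View pics/w1.png

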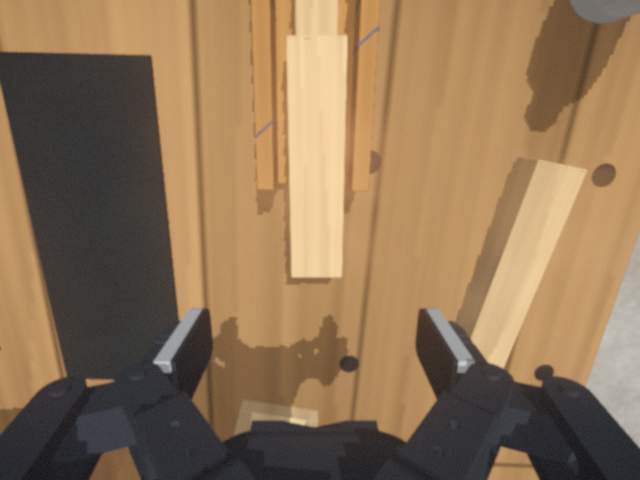

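The wrist view shows the rail's plain end at (291–342, 278), its shoulder at (287–347, 36) and the box end at (257–367, 190). I'll check these in world coordinates.

```bash
python3 -c "
from h import *
c=load('w1.png')
P=plane(c,[(291,278),(342,277),(287,36),(347,36)],.045);print(P.round(4)); a=(P[0]+P[1])/2;b=(P[2]+P[3])/2;print(a,np.degrees(np.arctan2(*(b-a)[1::-1])),np.linalg.norm(b-a))
print(plane(c,[(257,190),(367,190)],.05))
print(a+.035*(b-a)/.17)"
```

```text
[[0.6417 0.0115 0.045 ]
 [0.6818 0.0146 0.045 ]
 [0.633  0.1805 0.045 ]
 [0.6716 0.1826 0.045 ]]
[0.66172626 0.01305202 0.045     ] 93.19720146559936 0.16873166442069198
[[0.61518899 0.08067007 0.05      ]
 [0.69369109 0.08504713 0.05      ]]
[0.65978877 0.04773683 0.045     ]
```

{"fn": "drive_tool", "kwargs": {"steps": [[3,0.2,-0.2,0,1],[3,0,0,0,1],[3,0,0,0,1],[3,0,0,0,1],[1.5,0,0,0,1],[1,0,0,0,1],[0,0,0,0,1],[0,0,0,0,1]]}}

```text
time: 3.85
eef_pos: [0.6602, 0.0489, 0.0179]
tcp_rot: [0.487, 0.513, -0.486, 0.514]
contact_force: [0.4, 0.3, 0.3]
opening: 0.999
```

{"fn": "drive_tool", "kwargs": {"steps": [[0,0,0,0,0.2],[0,0,0,0,0.2],[0,0,0,0,0.2],[0,0,0,0,0.2],[0,0,0,0,0.2],[0,0,0,0,0.2],[0,0,0,0,0],[0,0,0,0,0],[0,0,0,0,0],[0,0,0,0,0]], "force": 80}}

```text
time: 4.85
eef_pos: [0.6596, 0.0485, 0.0175]
tcp_rot: [0.486, 0.513, -0.486, 0.514]
contact_force: [-1.9, -0.8, 5.7]
opening: 0.452
```

{"fn": "drive_tool", "kwargs": {"steps": [[-0.5,0,0,0,0],[-1,0,0,0,0],[-1.5,0,0,0,0],[-1.5,0,0,0,0],[-1.5,0,0,0,0],[-1.5,0,0,0,0],[-1.5,0,0,0,0],[-1,0,0,0,0],[0,0,0,0,0],[0,0,0,0,0]]}}

```text
time: 5.85
eef_pos: [0.659, 0.0486, 0.1163]
tcp_rot: [0.486, 0.513, -0.486, 0.513]
contact_force: [-0.4, 0.2, -1.3]
opening: 0.449
```

```bash
python3 go.py .493 -.055 .0175 3; python3 -c "
from h import *
snap('scene','s2.png')"
```

```text
tcp [0.659  0.0486 0.1163] jaw yaw 3.1 tilt 0.01 open 0.449 t 5.85 F [-0.4  0.2 -1.3] q [-0.08  0.37  1.7  -0.    1.08 -0.13]
shift cm [  9.88 -17.13   9.45] turn 0.1
```

View pics/s2.png

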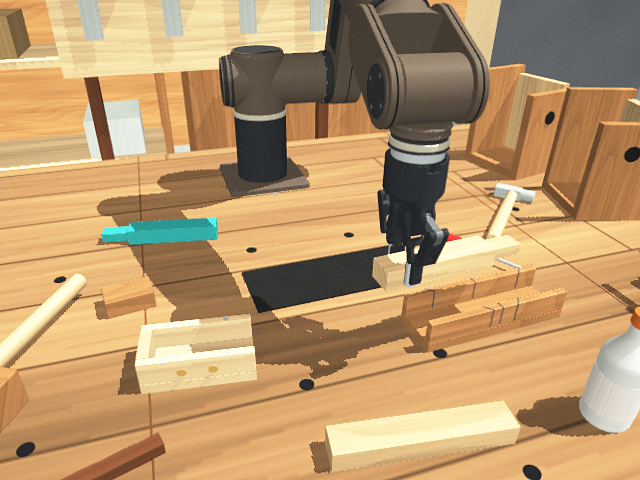

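The scene view shows the rail gripped near its plain end (385, 275) and about level, with the tenon end at (520, 242). I'll carry it over the mat.

{"fn": "drive_tool", "kwargs": {"steps": [[0,-2,1,0,0],[0,-2.5,1.5,0,0],[0,-3,1.5,0,0],[0,-3,1.5,0,0],[0,-3,1.5,0,0],[0,-2.5,1.5,0,0],[0,-1,1,0,0],[0,0,0,0,0],[0,0,0,0,0]]}}

```text
time: 6.8
eef_pos: [0.4952, -0.0556, 0.1164]
tcp_rot: [0.487, 0.513, -0.486, 0.513]
contact_force: [-0.2, 0.3, -2.6]
opening: 0.455
```

{"fn": "drive_tool", "kwargs": {"steps": [[2,0,0,0,0],[2,0,0,0,0],[2,0,0,0,0],[2,0,0,0,0],[1,0,0,0,0],[0.5,0,0,0,0],[0.3,0,0,0,0],[0,0,0,0,0],[0,0,0,0,0]]}}

```text
time: 7.7
eef_pos: [0.4954, -0.0556, 0.0192]
tcp_rot: [0.487, 0.513, -0.486, 0.514]
contact_force: [-0.9, 0.2, -0.8]
opening: 0.455
```

```bash
python3 go.py .493 -.055 .0065 3
```

```text
tcp [ 0.4954 -0.0556  0.0192] jaw yaw 3.11 tilt 0.1 open 0.455 t 7.7 F [-0.9  0.2 -0.8] q [-0.32  0.19  2.13  0.    0.82 -0.37]
shift cm [ 1.27 -0.23 -0.08] turn 0.11
```

{"fn": "drive_tool", "kwargs": {"steps": [[0.5,0,0,0,0],[0.3,0,0,0,0],[0.2,0,0,0,0],[0.2,0,0,0,0],[0,0,0,0,0],[0,0,0,0,0]]}}

```text
time: 8.3
eef_pos: [0.4945, -0.0554, 0.0063]
tcp_rot: [0.486, 0.513, -0.486, 0.513]
contact_force: [-0.3, -1.0, -1.7]
opening: 0.457
```

{"fn": "drive_tool", "kwargs": {"steps": [[0.1,0,0,0,0.5],[0,0,0,0,0.6],[0,0,0,0,1],[0,0,0,0,1],[0,0,0,0,1],[0,0,0,0,1],[0,0,0,0,1],[0,0,0,0,1],[0,0,0,0,1],[0,0,0,0,1]]}}

```text
time: 9.3
eef_pos: [0.4945, -0.0555, 0.0053]
tcp_rot: [0.486, 0.513, -0.486, 0.513]
contact_force: [-0.1, 0.4, 0.7]
opening: 0.997
```

{"fn": "drive_tool", "kwargs": {"steps": [[-2,0,0,0,1],[-3,0,0,0,1],[-3,0,0,0,1],[-3,0,0,0,1],[0,0,0,0,1],[0,0,0,0,1],[0,0,0,0,1]]}}

```text
time: 10.0
eef_pos: [0.4935, -0.0551, 0.1139]
tcp_rot: [0.486, 0.514, -0.487, 0.513]
contact_force: [0.0, 1.3, -0.5]
opening: 1.003
```

```bash
python3 go.py .49 .06 .12 3; python3 -c "
from h import *
snap('wrist','w3.png')"
```

```text
tcp [ 0.4935 -0.0551  0.1139] jaw yaw 3.11 tilt 0.15 open 1.003 t 10.0 F [ 0.   1.3 -0.5] q [-0.32  0.03  2.1  -0.    1.02 -0.37]
shift cm [ -0.6    0.27 -11.51] turn 0.11
```

View pics/w3.png

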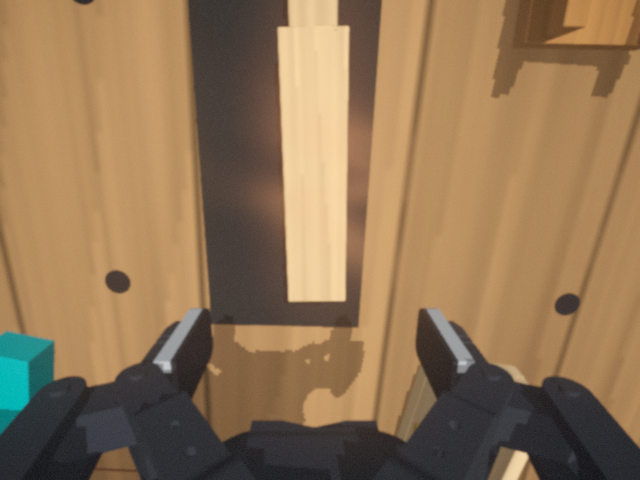

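The rail lies flat on the mat, with its plain end at (288–346, 302) and its shoulder at (278–350, 27). I'll compute the tenon-half grasp at rail y +42 mm.

```bash
python3 -c "
from h import *
from go import go
c=load('w3.png')
P=plane(c,[(288,302),(346,301),(278,27),(350,26)],.033);print(P.round(4)); a=(P[0]+P[1])/2;b=(P[2]+P[3])/2;d=(b-a)/np.linalg.norm(b-a);y=np.degrees(np.arctan2(*d[1::-1]));print(a,y,np.linalg.norm(b-a))
print('origin',a+.11*d); g=b-.018*d; print('grip',g); go(g[0],g[1],.006,y-90)"
```

```text
[[ 0.4781 -0.0923  0.033 ]
 [ 0.5185 -0.0892  0.033 ]
 [ 0.4669  0.0765  0.033 ]
 [ 0.5067  0.0792  0.033 ]]
[ 0.49833311 -0.09072664  0.033     ] 93.91539565281175 0.1689833386148999
origin [0.49082194 0.01901662 0.033     ]
grip [0.48802346 0.0599043  0.033     ]
tcp [ 0.4934 -0.0551  0.1136] jaw yaw 3.1 tilt 0.19 open 1.001 t 10.05 F [0.3 0.6 0.2] q [-0.32  0.03  2.1  -0.    1.02 -0.37]
shift cm [ 10.78   0.12 -11.5 ] turn -0.81
```

{"fn": "drive_tool", "kwargs": {"steps": [[0,0.1,-2.5,-0.5,1],[0,0,-3,0,1],[0,0,-3,0,1],[0,0,-3,0,1],[2.5,0,0,0,1],[2.5,0,0,0,1],[2.5,0,0,0,1],[2,0,0,0,1],[1.3,0,0,0,1],[0,0,0,0,1]]}}

```text
time: 11.05
eef_pos: [0.4861, 0.0595, 0.0045]
tcp_rot: [0.483, 0.517, -0.485, 0.514]
contact_force: [-0.2, -0.4, -0.2]
opening: 1.001
```

```bash
python3 go.py .488 .06 .006 3.5
```

```text
tcp [0.4861 0.0595 0.0045] jaw yaw 3.59 tilt 0.36 open 1.001 t 11.05 F [-0.2 -0.4 -0.2] q [-0.09  0.21  2.15  0.    0.79 -0.15]
shift cm [-0.15  0.2  -0.04] turn 0.09
```

{"fn": "drive_tool", "kwargs": {"steps": [[-0.2,0.2,0,0,0.3],[0,0,0,0,0.3],[0,0,0,0,0.3],[0,0,0,0,0.2],[0,0,0,0,0.2],[0,0,0,0,0],[0,0,0,0,0],[0,0,0,0,0],[0,0,0,0,0],[0,0,0,0,0]], "force": 80}}

```text
time: 12.05
eef_pos: [0.4921, 0.0594, 0.011]
tcp_rot: [0.485, 0.515, -0.483, 0.516]
contact_force: [-0.3, 0.5, 5.7]
opening: 0.45
```

{"fn": "drive_tool", "kwargs": {"steps": [[-0.5,0,0,0,0],[-1,0,0,0,0],[-1.5,0,0,0,0],[-1.5,0,0,0,0],[-1.5,0,0,0,0],[-1.5,0,0,0,0],[-1.5,0,0,0,0],[-1,0,0,0,0],[0,0,0,0,0],[0,0,0,0,0]]}}

```text
time: 13.05
eef_pos: [0.4902, 0.0596, 0.1091]
tcp_rot: [0.484, 0.516, -0.484, 0.515]
contact_force: [0.6, 0.5, -1.4]
opening: 0.45
```

```bash
python3 -c "
from h import *
from go import go
d=np.array([np.cos(np.radians(83)),np.sin(np.radians(83))])
g=np.array([.6211,-.2294])+d*(.058+.042); print(g); go(*g,.1,-7)"
```

```text
[ 0.63328693 -0.13014538]
tcp [0.4902 0.0596 0.1091] jaw yaw 3.6 tilt 0.02 open 0.45 t 13.05 F [ 0.6  0.5 -1.4] q [-0.08  0.03  2.11  0.    1.   -0.15]
shift cm [ 0.9  13.09 19.83] turn 10.6
```

{"fn": "drive_tool", "kwargs": {"steps": [[0,0,0,3,0],[0,0,0,4,0],[0,0,0,3.6,0],[0,0,0,0,0],[0,0,0,0,0]]}}

```text
time: 13.55
eef_pos: [0.4899, 0.0595, 0.1085]
tcp_rot: [-0.529, -0.469, 0.53, -0.468]
contact_force: [-0.5, -0.2, -2.3]
opening: 0.453
```

```bash
python3 go.py .6333 -.1301 .109 -7
```

```text
tcp [0.4899 0.0595 0.1085] jaw yaw -6.92 tilt 0.09 open 0.453 t 13.55 F [-0.5 -0.2 -2.3] q [-0.08  0.03  2.11 -0.    1.    0.04]
shift cm [-0.08 16.52 17.1 ] turn 0.08
```

{"fn": "drive_tool", "kwargs": {"steps": [[0,1.5,1.5,0,0],[0,2,2.1,0,0],[0,2.5,2.5,0,0],[0,2.5,2.5,0,0],[0,2.5,2.5,0,0],[0,2.5,2.5,0,0],[0,2,2,0,0],[0,1,1.5,0,0],[0,0,0,0,0],[0,0,0,0,0]]}}

```text
time: 14.55
eef_pos: [0.6327, -0.1299, 0.1086]
tcp_rot: [-0.529, -0.469, 0.53, -0.468]
contact_force: [-0.3, 0.0, -1.8]
opening: 0.452
```

```bash
python3 go.py .6333 -.1301 .109 -7; python3 -c "
from h import *
snap('wrist','w4.png');c=snap('top','t4.png')
o=np.zeros((600,800,3),np.uint8);w=cv2.imread('pics/w4.png')[:,100:560]
t=cv2.imread('pics/t4.png')[110:250,350:510]
o[:417,:400]=cv2.resize(w,(400,417));o[:350,400:]=cv2.resize(t,(400,350));
s=snap('scene','s4.png');o[350:,400:]=cv2.resize(cv2.imread('pics/s4.png')[225:425,80:400],(400,250))
cv2.imwrite('pics/m4.png',o)"
```

```text
tcp [ 0.6327 -0.1299  0.1086] jaw yaw -7.0 tilt 0.13 open 0.452 t 14.55 F [-0.3  0.  -1.8] q [-0.36  0.35  1.74  0.    1.06 -0.24]
shift cm [-0.04  0.07  0.02] turn 0.0
```

View pics/m4.png

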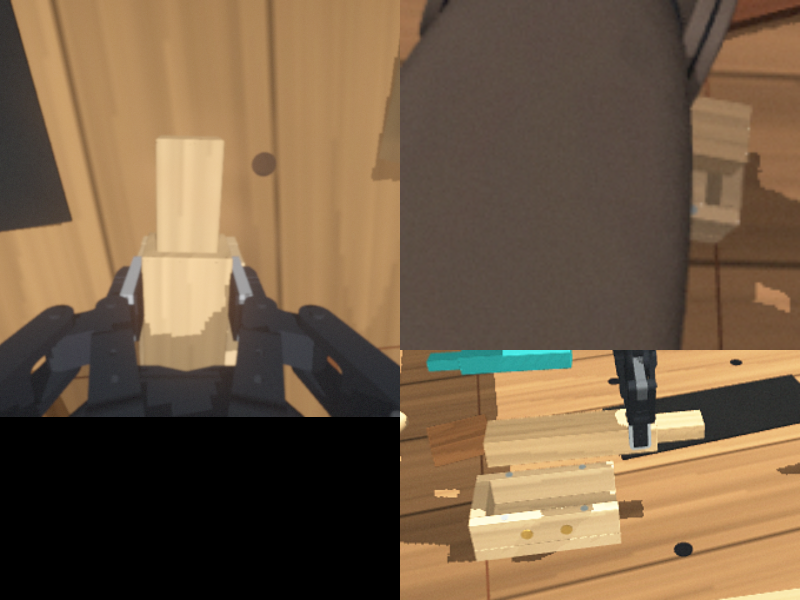

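```bash
python3 -c "
from h import *
o=np.zeros((600,800,3),np.uint8)
a=np.radians(83);d=np.array([np.cos(a),np.sin(a),0]);x=np.array([np.sin(a),-np.cos(a),0])
O=np.array([.6327,-.1299,.1086-.008])-.042*d
C=np.array([.6211,-.2294,0])
T=lambda o,l:[o+p[0]*x+p[1]*d+np.array([0,0,p[2]]) for p in l]
pts=T(O,[(-.02,-.11,.03),(.02,-.11,.03),(.02,-.11,0),(.02,.06,.03),(-.02,.06,.03),(-.014,.11,.024),(.014,.11,.024),(.014,.06,.024),(-.014,.06,.024)])+T(C,[(-.04,-.075,.05),(.04,-.075,.05),(.04,.075,.05),(-.04,.075,.05)])
for fn,(r0,c0,h,w),sc,at in(('s4.png',(240,120,220,290),2.75,(0,0)),):
    im=cv2.resize(load(fn)['frame'][r0:r0+h,c0:c0+w,::-1],None,fx=sc,fy=sc,interpolation=cv2.INTER_CUBIC)
    for u in proj(load(fn),np.array(pts)): cv2.drawMarker(im,tuple(int(v) for v in (u-[c0,r0])*sc),(0,0,255),0,12,1)
    cv2.imwrite('pics/ov.png',im[:600,:800])
w=load('w4.png')
print('pred wrist (crop px)',((proj(w,np.array(pts[3:9]))-[100,0])*.869).round(0).tolist())
"
```

```text
pred wrist (crop px) [[231.0, 261.0], [138.0, 261.0], [149.0, 142.0], [219.0, 142.0], [215.0, 255.0], [153.0, 255.0]]
```

View pics/ov.png

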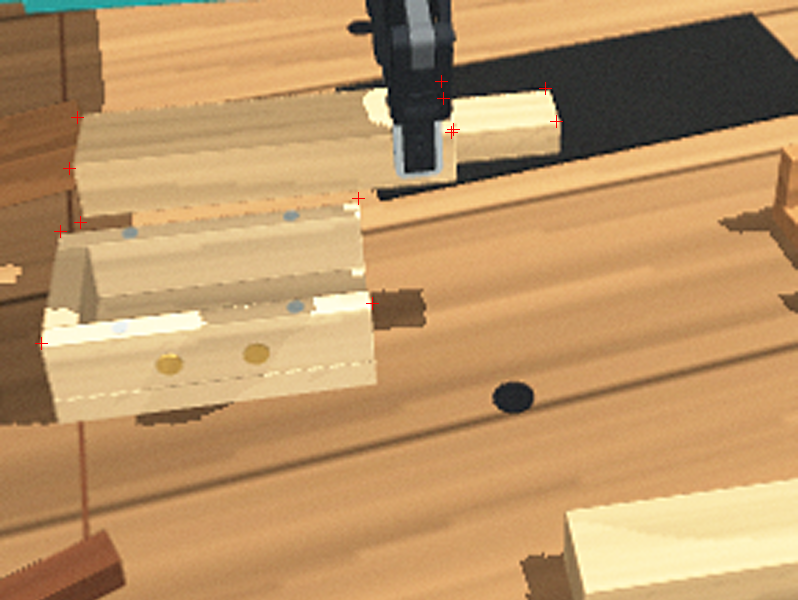

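The overlay matches within about 2 mm: the predicted rail and cradle corners fall on the seen ones, e.g. plain end at (75, 118) and tenon end at (545, 90). The rail is level, so I'll lower it.

{"fn": "drive_tool", "kwargs": {"steps": [[1.5,-0.1,0,0,0],[2,0,0,0,0],[1.5,0,0,0,0],[1,0,0,0,0],[1,0,0,0,0],[0.5,0,0,0,0],[0.3,0,0,0,0],[0.3,0,0,0,0],[0,0,0,0,0],[0,0,0,0,0]]}}

```text
time: 15.7
eef_pos: [0.6328, -0.1303, 0.0288]
tcp_rot: [0.53, 0.468, -0.529, 0.469]
contact_force: [0.7, 0.1, -0.9]
opening: 0.454
```

{"fn": "drive_tool", "kwargs": {"steps": [[0.1,0,0,0,0],[0.1,0,0,0,0],[0.1,0,0,0,0],[0,0,0,0,0],[0,0,0,0,0]]}}

```text
time: 16.2
eef_pos: [0.6324, -0.1302, 0.0252]
tcp_rot: [-0.53, -0.469, 0.53, -0.469]
contact_force: [0.8, -0.1, -1.5]
opening: 0.448
```

{"fn": "drive_tool", "kwargs": {"steps": [[0.1,0,0,0,0],[0.1,0,0,0,0],[0,0,0,0,0],[0,0,0,0,0]]}}

```text
time: 16.6
eef_pos: [0.6325, -0.1302, 0.0233]
tcp_rot: [-0.53, -0.469, 0.53, -0.469]
contact_force: [0.6, -1.2, -1.2]
opening: 0.448
```

{"fn": "drive_tool", "kwargs": {"steps": [[0.1,0,0,0,0],[0.1,0,0,0,0],[0,0,0,0,0],[0,0,0,0,0]]}}

```text
time: 17.0
eef_pos: [0.6327, -0.1302, 0.0229]
tcp_rot: [-0.529, -0.469, 0.53, -0.468]
contact_force: [-3.7, 1.6, 5.5]
opening: 0.449
```

Contact with the cradle floor is felt at TCP z 0.0229, close to the predicted 0.023. I'll release and lift.

{"fn": "drive_tool", "kwargs": {"steps": [[0,0,0,0,0.5],[0,0,0,0,0.55],[0,0,0,0,0.7],[0,0,0,0,1],[0,0,0,0,1],[0,0,0,0,1],[0,0,0,0,1],[0,0,0,0,1]]}}

```text
time: 17.8
eef_pos: [0.6325, -0.1302, 0.0213]
tcp_rot: [0.53, 0.469, -0.53, 0.469]
contact_force: [0.5, 0.7, 0.5]
opening: 1.001
```

{"fn": "drive_tool", "kwargs": {"steps": [[-1,0,0,0,1],[-2,0,0,0,1],[-3,0,0,0,1],[-3,0,0,0,1],[-3,0,0,0,1],[0,0,-3,0,1],[0,0,-4,0,1],[0,0,-4,0,1],[0,0,-4,0,1],[0,0,-4,0,1]]}}

```text
time: 18.8
eef_pos: [0.6558, 0.0599, 0.1424]
tcp_rot: [0.53, 0.468, -0.529, 0.469]
contact_force: [0.0, 0.1, -1.3]
opening: 1.003
```

{"fn": "drive_tool", "kwargs": {"steps": [[0,0,-4,0,1],[0,0,-4,0,1],[0,0,-4,0,1],[0,0,0,0,1],[0,0,0,0,1],[0,0,0,0,1]]}}

```text
time: 19.4
eef_pos: [0.6703, 0.1766, 0.1417]
tcp_rot: [-0.53, -0.468, 0.53, -0.469]
contact_force: [0.3, -0.3, -0.2]
opening: 0.999
```

```bash
python3 -c "
from h import *
o=np.zeros((600,800,3),np.uint8)
for n,(r0,c0,h,w),y in(('top',(120,340,120,320),0),('scene',(280,110,120,320),300)):
    c=snap(n,n+'5.png'); o[y:y+300]=cv2.resize(c['frame'][r0:r0+h,c0:c0+w,::-1],(800,300),interpolation=cv2.INTER_CUBIC)
cv2.imwrite('pics/f.png',o)"
```

```text
(no output)
```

View pics/f.png

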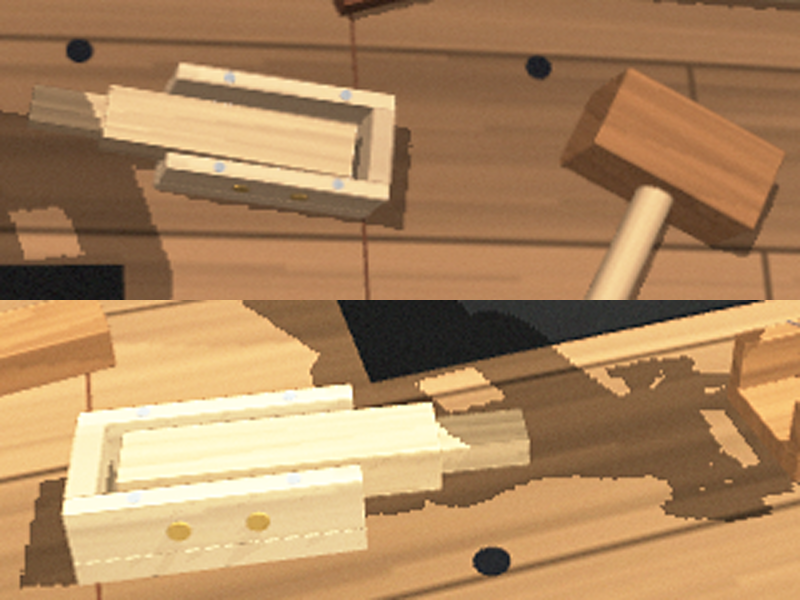

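The rail sits in the cradle: plain end by the stop at about (363, 122)–(355, 172), shoulder at about (110, 86)–(102, 138), tenon outside. I'll check the numbers.

```bash
python3 -c "
from h import *
c=load('top5.png')
P=plane(c,np.array([(110,86),(102,138),(363,122),(356,174)])/2.5+[340,120],.045)
a=(P[2]+P[3])/2;b=(P[0]+P[1])/2;d=(b-a)[:2];L=np.linalg.norm(d);d/=L
t=np.radians(83);D=np.array([np.cos(t),np.sin(t)]);X=np.array([D[1],-D[0]])
o=b[:2]-.06*d-[.6211,-.2294];print('len',L,'yaw',np.degrees(np.arctan2(d[1],d[0])),'x,y in cradle',o@X,o@D, 'widths',np.linalg.norm(P[0]-P[1]),np.linalg.norm(P[2]-P[3]))"
```

```text
len 0.18481310981953877 yaw 83.41775099995704 x,y in cradle 0.0001514193004296422 0.05435363724785972 widths 0.03985539190757297 0.04021170826988175
```

The length reads 185 mm against 170 expected, so one of the end lines I read is wrong. I'll take a closer look.

```bash
python3 -c "
from h import *
a=np.radians(83);d=np.array([np.cos(a),np.sin(a),0]);x=np.array([np.sin(a),-np.cos(a),0])
O=np.array([.6211,-.2294,.015])+.058*d
pts=np.array([O+p[0]*x+p[1]*d+np.array([0,0,p[2]]) for p in [(-.02,-.11,.03),(.02,-.11,.03),(.02,.06,.03),(-.02,.06,.03),(-.014,.11,.024),(.014,.11,.024)]])
o=[]
for fn,(r0,c0,h,w) in(('top5.png',(140,345,80,160),),('scene5.png',(310,135,80,190))):
    c=load(fn);sc=800/w;im=np.clip(cv2.resize(c['frame'][r0:r0+h,c0:c0+w,::-1],(800,300 if 0 else int(h*sc)),interpolation=cv2.INTER_CUBIC),0,255)
    for u in proj(c,pts): cv2.drawMarker(im,tuple(int(v) for v in (u-[c0,r0])*sc),(0,0,255),0,12,1)
    o.append(im[:300] if fn[0]=='s' else im[:300+0])
cv2.imwrite('pics/g.png',np.vstack(o))"
```

```text
(no output)
```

View pics/g.png

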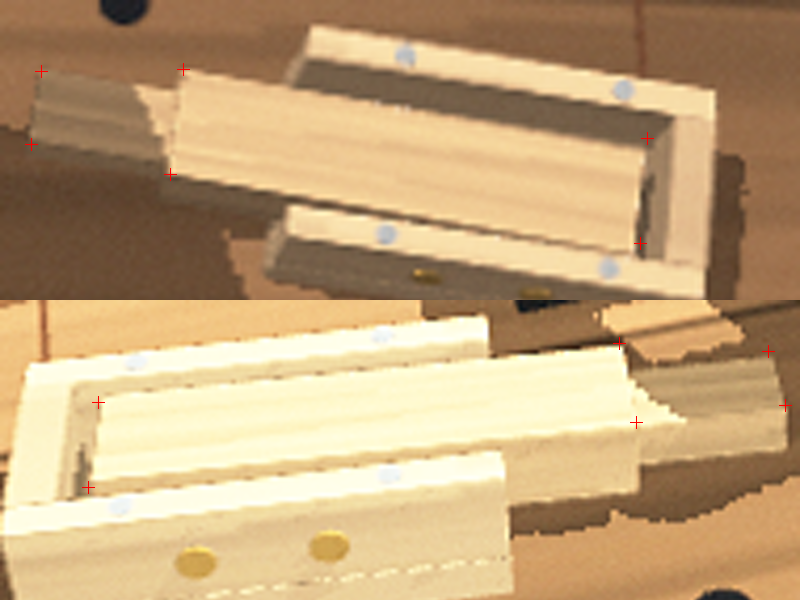

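With the rail predicted at cradle y = 58 mm, flat on the floor, its markers land on the seen corners in both views: plain end at (647, 138)/(640, 243) and shoulder at (183, 70)/(170, 174). The earlier 185 mm was my misreading of the plain end.

```bash
python3 -c "
from plant import sign_off
print(sign_off())"
```

```text
the job is handed in; nothing more can be done
None
```

The rail now lies in the drilling cradle, and I handed the job in at about 19.5 s of the 54 s allowed; no verdict was reported.

**What I did:** I lifted the rail out of the mitre box by its plain end and laid it on the mat. I let go fully and backed off, then gripped it again about 42 mm to the tenon side of its middle. I lowered it into the cradle until I felt the floor, released it and moved the arm well clear.

**On the mat:** the wrist picture showed the rail lying flat on the mat, with its origin within about 2–3 cm of the mat's centre.

**In the cradle:**
- **Position:** the corners I predicted for a rail flat on the floor at cradle y of about 58 mm (45–72 mm allowed) matched both the top and scene pictures to about 1–3 mm. That puts the plain end roughly 8 mm from the stop, with the tenon outside.
- **Alignment:** it measured about 0.4° off the cradle's axis.

**Checks that disagreed:**
- My first measurement from the top picture gave 185 mm for the full section instead of 170. I had misread the plain-end edge; the corner check put the length right.
- Before lowering, the wrist picture showed the rail about 2 mm off sideways. I shifted it 1 mm, well inside the 8 mm of room on each side.

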